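Load an amplifier module in the test jig and throw the toggle clamp

TASK

Set the amplifier module (the short, wide metal block with two coax ports on one end) flat on the test jig's plate, ports pointing away from the clamp, and slide it home so that it bears on both side pins and on the end stop's screw at once, pressing lightly, not ramming it. Then let go of it and push the raised handle of the toggle clamp down over centre onto its stop, so that the rubber pad holds the module down. Do not lean hard on the handle, and leave the other things on the bench where they are.

Things in the scene. Friction and masses are not known exactly. Their poses are not given: they have to be found in the camera images.
- module: Loose amplifier module to be clamped: grey metal block 80 (x) x 46 (y) x 22 mm (z), flat steel lid with six screws on top, 0.18 to 0.35 kg. Two brass coax ports, 6.4 mm thick and 12 mm long, stick out of its +x end at y +-12, 11 mm up. Origin: centre of its underside. It lies flat on the bench.
- ports (a point): Point on the module 52 mm along its +x from the centre, 11 mm up: midway between the outer ends of its two ports. Tells which end the ports are on.
- jig: Fixed test jig: finned aluminium heat sink, plate 260 (x) x 110 (y) mm, flat top 30 mm above the bench. Origin: centre of its underside; x runs from the handle's end to the module's end. The module belongs at jig y 0, its x along the jig's x, ports to +x, its centre at jig x 64 to 76 mm, wherever the end stop's screw stops it.
- side_pins: Two fixed steel dowel pins, 8 mm thick, 13 mm tall, standing on the jig's plate 54 mm apart along the jig's x, on the -y side of the module's place. The module's -y long face goes against both. Origin: midway between them on the plate (jig 70, -27, 30 mm). Between them there is room for a finger.
- end_stop: End stop between the clamp and the module's place: fixed steel block 10 x 24 x 18 mm (x, y, z) on the plate with an adjusting screw (9 mm thick, flat tip, 10 mm up) that points along the jig's +x and takes the middle of the module's plain end. Origin: block's underside centre (jig 17, 0, 30 mm). The screw is locked with its tip 7 to 19 mm from the origin, differently each time, unmeasured.
- clamp: Toggle clamp bolted on the jig's plate, 81 mm before the module's place: steel foot 80 x 54 mm, cheeks 33 mm tall; it carries the arm (two flat bars), links and handle. Origin: on the foot's underside, below the swing; x along the jig's x, to the module. At the start the arm stands raised, its top about 105 mm above the plate, clear of the space above the module's place.
- handle (a joint): Angle of the handle against the arm (rad): starts at -0.1 to 0.1 (open), dead centre 2.91, stop 2.95. Friction keeps it where it is left until the pad meets the module (2.55 to 2.65). Then a spring pushes back, 8 to 13 N at the grip at first, fading to none at dead centre. Let go sooner, it springs back up. Past dead centre it runs to its stop and locks; pressed hard there it gives 3 N per mm.
- grip (a point): Middle of the pushed face of the handle's black grip (72 mm long, 19 mm wide, 13 mm thick), 100 mm from its pivot. z: outward normal of that face (push along -z); x: along the handle to the pivot. At the start the handle leans back a little from upright, this point 124 mm and the handle's tip 160 mm above the plate, z to the module. It swings back and down in the clamp's x-z plane.
- grip_down (a point): Fixed point on the clamp where grip comes to lie, within 3 mm, when the handle is on its stop: 87 mm behind the clamp's origin and 45 mm above its foot. The handle is then about level with its pushed face up.
- spindle: Spring-loaded spindle at the arm's end, carrying the round rubber pad, 16 mm across, that comes down near the middle of the module's lid. Origin: centre of the pad's face.
- load: Bystander: small coax dummy load, 16 mm across, 32 mm tall, standing upright on the jig's plate near the handle end (about jig x -103, y +41 mm). Origin: its foot.
- filter: Bystander: loose filter block, longer and narrower than the module (105 x 28 x 26 mm), one port on each end. Origin: centre of its underside. It and the module may have swapped places.
- screwdriver: Bystander: screwdriver, 170 mm, lying on the bench to the left.
- wrench: Bystander: small wrench, 130 mm, lying on the bench to the right.
- board_a: Bystander: bare circuit board 85 x 58 mm with a black pin header, far left.
- board_b: Bystander: another circuit board of the same size, far right.
Things that resemble listed ones, but are neither listed nor needed, are in the scene too. What is shaped like the module but green or turquoise is not meant.

How it is judged:
By the outcome, as a careful person would: the job done as asked, in the order asked, and still so for the second after the job is handed in, with the robot touching nothing.
It also fails if it takes over 70 s, if anything falls off the work surface, if the arm or the gripper's body presses on something with over 40 N, if the wrist force passes 120 N, or if a joint passes its speed limit or range.

ROBOT

A 7-joint arm with a two-finger parallel gripper is mounted at the origin on the work surface. World frame = base frame: x ahead of the robot, y to its left, z up, the work surface at z = 0. Lengths are in m, angles in rad, forces in N, time in s.
With the tool pointing down it reaches from about 0.4 to 0.85 m from the base axis. Payload 10.4 kg.
Tool frame: the origin (TCP) lies on the centre line of the jaws, within the pads' length; the fingertips stand 17 mm ahead of it and the grasp point (between the pads) lies 2 mm behind it; z points along the fingers, y is the line along which they close (so a half turn about z gives the same grasp; the last joint's range is limited). The gripper opens to 85 mm and grips with 20 to 120 N. Pads are 22 mm wide; open, the fingers measure 114 mm over their backs; the gripper's body (76 mm by 85 mm) begins 54 mm behind the grasp point. The pads swing forward as they close: fully open they stand 13 mm farther back than shut.
Start: joints at [-1.249, 0.332, -0.065, 1.46, 0.022, 1.35, -0.088], TCP at [0.211, 0.588, 0.248] pointing down, gripper open.
Joint ranges: [-2.6, 2.6], [-0.5, 2.12], [-1.47, 1.34], [0.16, 2.42], [-1.27, 4.41], [0.06, 2.06], [-2.6, 2.6]. Speed limits (rad/s): [2.22, 2.22, 2.79, 2.79, 3.14, 3.14, 3.14].

INTERFACE

Orientations are given as a unit quaternion [x, y, z, w].
In Python, from workcell import sensors, imaging, order, spotter gives the robot as it stands. The module is installed in compiled form; this text tells all that it offers.
- The arm moves only by the shell command python3 -m inch 'ROWS' [FORCE]. ROWS is JSON, a list that holds one entry, the list of rows, each a list of 7 numbers: the shift along the tool's x, y, z in m, then the turn, a rotation vector about the tool's x, y, z in rad, then the closure, from -1 (fully open) to 1 (shut). In form: [[[x, y, z, ax, ay, az, hand], ...]]. A call has 1 to 10 rows; each row is the pose to reach, as a shift and turn from the pose commanded when the call began, along the tool's axes at that moment; what a row does not reach only later rows make up. A row lasts 1/10 s, in which the tool goes at most 50 mm and 8.59 degrees, less where a joint would pass 70% of its speed; a pose out of reach is approached as far as the arm can. A call with a gripper value outside its range is refused whole. The fingers move at their own pace and stop on an object; FORCE is the grip in N (left out, the last holds). Time passes only in rows, so rows that repeat a pose let the fingers close. It gives the time, the measured TCP pose, the force, the opening and the grip force at its end, in the units of the state.
- sensors.get_obs(): the state, without advancing time (a new reading comes with each control period).
- imaging.camera(name): name is "scene" or "top"; returns the picture (480x640x3 uint8, blue, green, red); there is no depth.
- imaging.calibration(name): a dict with "mtx" (3x3 intrinsics, pixels), "R" (3x3) and "t" (3): a world point X has camera coordinates R X + t. Camera axes: x right, y down, z forward; pixel columns grow to the right and rows downward; lengths in m; the calibration is good to about 2 mm. A picture is of the moment at which its call begins. calibration takes no time and is no camera call.
- order.hand_in(): hands the job in; it is judged then, once.
Trained networks look in the newest picture that a camera, given by its name, has taken for a name from the list of things; names that differ only in an ending like _2 or _b are one class to them, and where a whole thing is asked for, a point or a joint stands for the part that bears it (a point fixed in the world has none). Each returns a list of dicts, best first, with "conf" (0 to 1); they miss things now and then, are a little off and sometimes report something else, mostly with a low value. They report only what shows in the picture. A call takes as long as a camera call. They do not tell look-alikes from the thing itself.
- spotter.look_for(label, camera): "pixel" ([column, row] in pixels, amid what is visible of it).
The state is a dict: "clock": time; "joint_pos": joint angles; "joint_velocities": joint speeds; "tau": joint torques, N m; "position": TCP position; "ee_rot": TCP orientation; "ft_force": force on the tool from outside, world axes, zero at the start; "torque": the same for the moment, N m; "grip_width": opening from 0.0 (shut) to 1.0 (fully open); "grasp_force": force on a finger pad.
Only numpy, scipy, OpenCV 4.12 (cv2) and the standard library are available. Lean on these libraries where they do the work, as an engineer would, in place of code of your own. Each camera call takes 0.05 s, during which the arm holds its last target. There are 200 camera calls.

## Working session

There is one attempt and no reset: what is moved stays moved. The work goes in short steps, Python scripts to look and compute and a shell command to move; the robot and the scene stay as the last step left them, time stands still between calls to the robot, and variables do not carry over. Pictures are saved under pics/ and viewed, at most 10 in all, crops included, and the job is handed in when it is done.

```bash
mkdir -p pics
cat > h.py <<'E'
import numpy as np, cv2
from workcell import sensors, imaging, order, spotter
def pix2w(name,px,z):
    c=imaging.calibration(name);K,R,t=map(np.array,(c["mtx"],c["R"],c["t"]))
    t=t.ravel();d=R.T@np.linalg.inv(K)@np.array([px[0],px[1],1.]);o=-R.T@t
    return o+d*(z-o[2])/d[2]
def w2pix(name,X):
    c=imaging.calibration(name);K,R,t=map(np.array,(c["mtx"],c["R"],c["t"]))
    p=K@(R@np.array(X,float)+t.ravel());return p[:2]/p[2]
E
python3 - <<'E'
from h import *
np.set_printoptions(precision=4,suppress=True)
for n in("top","scene"):
    im=imaging.camera(n);cv2.imwrite(f"pics/{n}0.png",im)
    c=imaging.calibration(n);print(n,-np.array(c["R"]).T@np.array(c["t"]).ravel())
    for l in("module","ports","filter","jig","side_pins","end_stop","clamp","grip","load","spindle"):
        print(l,[(np.round(d["pixel"]),round(d["conf"],2)) for d in spotter.look_for(l,n)][:4])
o=sensors.get_obs();print({k:np.round(v,3) for k,v in o.items()})
E
```

```text
top [0.3529 0.0064 1.2183]
module [(array([441., 276.]), 0.77), (array([454., 332.]), 0.76), (array([397., 327.]), 0.63)]
ports [(array([424., 238.]), 0.87), (array([440., 282.]), 0.82), (array([450., 332.]), 0.74), (array([332., 237.]), 0.7)]
filter [(array([201., 259.]), 0.85), (array([333., 234.]), 0.32)]
jig [(array([311., 237.]), 0.98)]
side_pins []
end_stop []
clamp [(array([330., 238.]), 0.59), (array([203., 261.]), 0.31)]
grip []
load []
spindle []
scene [ 1.0082 -0.6178  0.9896]
module [(array([259., 337.]), 0.79), (array([209., 324.]), 0.72), (array([203., 267.]), 0.71), (array([157., 303.]), 0.58)]
ports [(array([206., 326.]), 0.86), (array([260., 334.]), 0.72), (array([201., 266.]), 0.68), (array([153., 300.]), 0.58)]
filter [(array([369., 178.]), 0.66)]
jig [(array([337., 258.]), 0.86)]
side_pins []
end_stop []
clamp [(array([322., 247.]), 0.74)]
grip [(array([315., 232.]), 0.68)]
load [(array([318., 250.]), 0.45)]
spindle []
{'clock': np.float64(1.1), 'joint_pos': array([-1.249,  0.332, -0.065,  1.46 ,  0.022,  1.35 , -0.088]), 'joint_velocities': array([-0.001, -0.   ,  0.   ,  0.001,  0.   , -0.003,  0.002]), 'tau': array([ -0.   , -62.525,   0.049, -39.184,   0.016,   0.002,  -0.   ]), 'position': array([0.211, 0.588, 0.248]), 'ee_rot': array([0.172, 0.985, 0.   , 0.   ]), 'ft_force': array([0.05 , 0.741, 0.46 ]), 'torque': array([-0.045, -0.016,  0.083]), 'grasp_force': np.float64(0.0), 'grip_width': np.float64(0.999)}
```

View pics/top0.png

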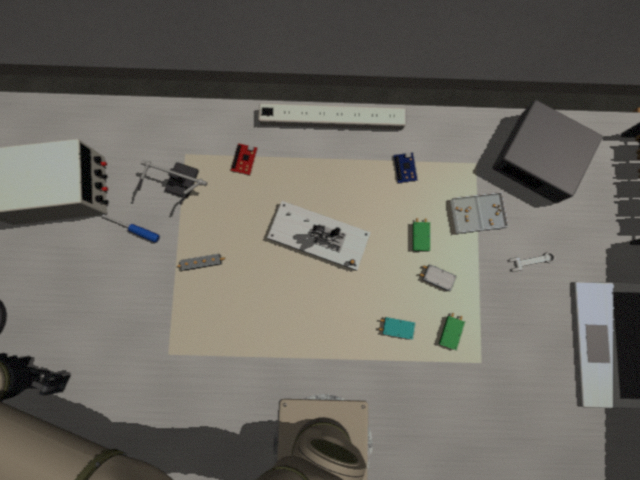

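View pics/scene0.png

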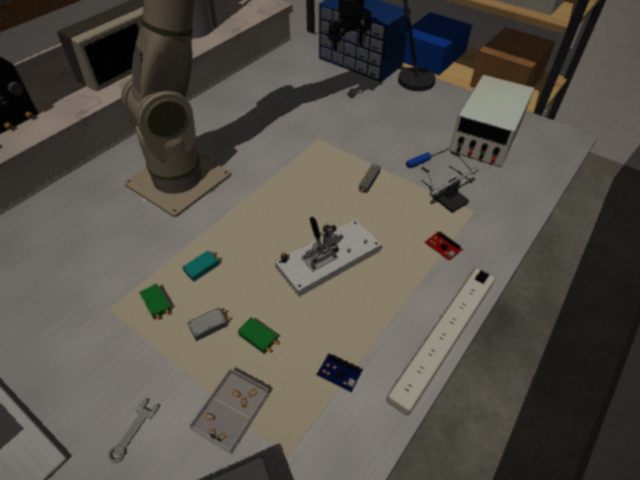

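Top: the grey module is at (440,277) with its ports to the left, and the grey filter is at (201,262). The jig is at (318,236), with the clamp in its middle, the load at (351,264) on its right end, and the module's place on its left end. I'll crop in and fit the outlines.

Run:
```python
from h import *
im=cv2.imread("pics/top0.png")
a=cv2.resize(im[195:275,260:375],None,fx=5,fy=5,interpolation=cv2.INTER_CUBIC)
b=cv2.resize(im[255:300,410:470],None,fx=5,fy=5,interpolation=cv2.INTER_CUBIC)
out=np.zeros((400,575+225,3),np.uint8);out[:,:575]=a;out[:225,575:]=b[:,:225];
cv2.imwrite("pics/crop1.png",out)
hsv=cv2.cvtColor(im,cv2.COLOR_BGR2HSV)
print(hsv[215,285],hsv[278,440],hsv[300,300],hsv[228,340])
def fit(mask,x0,y0,x1,y1,z,name):
    m=np.zeros_like(mask);m[y0:y1,x0:x1]=mask[y0:y1,x0:x1]
    m=cv2.morphologyEx(m,cv2.MORPH_OPEN,np.ones((3,3)))
    cs,_=cv2.findContours(m,cv2.RETR_EXTERNAL,cv2.CHAIN_APPROX_NONE);c=max(cs,key=cv2.contourArea)
    P=np.array([pix2w("top",p[0],z)[:2] for p in c],np.float32)
    r=cv2.minAreaRect(P*1000);print(name,r,cv2.boxPoints(r).round(0).tolist(), [np.round(w2pix("top",[*(q/1000),z])).tolist() for q in cv2.boxPoints(r)])
s=hsv[:,:,1]
low=((s<45)*255).astype(np.uint8)
fit(low,255,190,385,285,.03,"jig")
fit(low,412,255,470,300,.022,"module")
```

```text
[ 30  10 148] [ 18  17 151] [ 20  47 162] [ 35  12 132]
jig ((547.1786499023438, 27.82861328125), (275.07415771484375, 122.33140563964844), 72.16390228271484) [[447.0, -84.0], [563.0, -122.0], [648.0, 140.0], [531.0, 177.0]] [[359.0, 273.0], [374.0, 231.0], [280.0, 198.0], [264.0, 239.0]]
module ((443.86669921875, -307.3067932128906), (119.69481658935547, 160.57493591308594), 1.5988630056381226) [[382.0, -229.0], [386.0, -389.0], [506.0, -386.0], [501.0, -225.0]] [[412.0, 299.0], [471.0, 299.0], [469.0, 255.0], [411.0, 255.0]]
```

View pics/crop1.png

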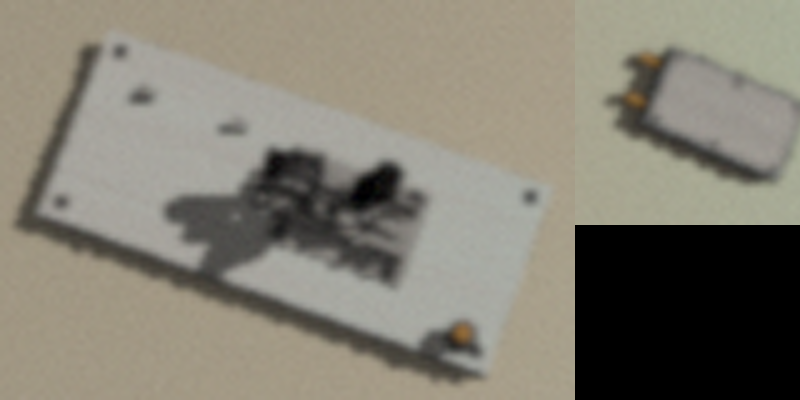

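Top crop: the pins are on the far edge of the plate at crop (141,97) and (235,128), the load is at the bottom right, and the arm points left to the module's place. The module's ports point left. I'll refit with tighter masks.

```bash
cat > fit.py <<'E'
from h import *
def fit(im,box,z,name,smax=28,vmin=115,cam="top"):
    hsv=cv2.cvtColor(cv2.bilateralFilter(im,5,25,3),cv2.COLOR_BGR2HSV)
    mask=((hsv[:,:,1]<smax)&(hsv[:,:,2]>vmin)).astype(np.uint8)*255
    x0,y0,x1,y1=box
    m=np.zeros_like(mask);m[y0:y1,x0:x1]=mask[y0:y1,x0:x1]
    m=cv2.morphologyEx(m,cv2.MORPH_OPEN,np.ones((3,3)))
    cs,_=cv2.findContours(m,cv2.RETR_EXTERNAL,cv2.CHAIN_APPROX_NONE);c=max(cs,key=cv2.contourArea)
    P=np.array([pix2w(cam,p[0],z)[:2] for p in c],np.float32)
    r=cv2.minAreaRect(P*1000);B=cv2.boxPoints(r)
    e=B[1]-B[0] if np.linalg.norm(B[1]-B[0])>np.linalg.norm(B[2]-B[1]) else B[2]-B[1]
    a=np.arctan2(e[1],e[0]);print(name,np.round(r[0],1),np.round(r[1],1),"long axis",round(a,3))
    return r
E
python3 - <<'E'
from fit import *
im=cv2.imread("pics/top0.png")
fit(im,(255,190,385,285),.03,"jig");fit(im,(255,190,385,285),.03,"jig",24,125)
for s in(22,26,30): fit(im,(412,255,470,300),.022,"module",s)
# manual corners
q=lambda x,y:[260+(x+.5)/5-.5,195+(y+.5)/5-.5]
C=np.array([pix2w("top",q(*p),.03)[:2] for p in [(110,32),(548,185),(488,377),(38,213)]]);print(C.round(4),C.mean(0))
print([np.linalg.norm(C[i]-C[i-1]).round(4) for i in range(4)])
for p in[(141,97),(235,128)]:
    print("pin",pix2w("top",q(*p),.037).round(4))
q2=lambda x,y:[410+(x+.5)/5-.5,255+(y+.5)/5-.5]
M=np.array([pix2w("top",q2(*p),.022)[:2] for p in [(97,48),(228,92),(203,181),(69,122)]]);print(M.round(4),M.mean(0))
print([np.linalg.norm(M[i]-M[i-1]).round(4) for i in range(4)])
Pp=np.array([pix2w("top",q2(*p),.012)[:2] for p in [(70,60),(58,100)]]);print(Pp)
E
```

```text
jig [549.5  28.3] [261.6 110.2] long axis 1.254
jig [549.   28.5] [260.  108.7] long axis 1.252
module [ 444.1 -306.1] [77.  44.7] long axis 1.182
module [ 443.9 -306.7] [78.5 44.7] long axis 1.182
module [ 444.2 -307.7] [80.  46.2] long axis 1.181
[[ 0.6401  0.134 ]
 [ 0.5615 -0.1098]
 [ 0.4551 -0.0788]
 [ 0.5376  0.1685]] [0.5485674  0.02849266]
[np.float64(0.1082), np.float64(0.2561), np.float64(0.1108), np.float64(0.2607)]
pin [0.6024 0.1146 0.037 ]
pin [0.5867 0.0626 0.037 ]
[[ 0.4774 -0.2755]
 [ 0.4554 -0.347 ]
 [ 0.4067 -0.3325]
 [ 0.4365 -0.2599]] [ 0.44399771 -0.30371646]
[np.float64(0.0437), np.float64(0.0748), np.float64(0.0507), np.float64(0.0785)]
[[ 0.47134311 -0.26286447]
 [ 0.44912919 -0.25612457]]
```

```bash
cat >> h.py <<'E'
from scipy.spatial.transform import Rotation as Ro
J0=np.array([.5493,.0284]);JY=1.253
JX=np.array([np.cos(JY),np.sin(JY)]);JYv=np.array([-JX[1],JX[0]])
def jig(x,y,z): return np.array([*(J0+JX*x+JYv*y),z+.03])
def tojig(p): d=np.array(p[:2])-J0;return np.round([d@JX*1e3,d@JYv*1e3,p[2]*1e3-30],1)
def goto(p,yaw,frm=None):
    """shift and turn, in current tool axes, to tool pointing down, tool y at world angle yaw"""
    if frm is None:
        o=sensors.get_obs();frm=(np.array(o["position"]),Ro.from_quat(o["ee_rot"]))
    y=np.array([np.cos(yaw),np.sin(yaw),0]);z=np.array([0,0,-1.])
    T=Ro.from_matrix(np.c_[np.cross(y,z),y,z]);R=frm[1]
    print("shift",R.inv().apply(np.array(p)-frm[0]).round(4),"turn",(R.inv()*T).as_rotvec().round(4))
    return np.array(p),T
E
python3 - <<'E'
from h import *
f=goto([.5,.1,.28],.4)
f=goto([.444,-.307,.12],1.181-np.pi/2,f)
E
```

```text
shift [-0.4368 -0.3619 -0.0317] turn [ 1.000e-04 -0.000e+00  8.261e-01]
shift [-0.3531 -0.2101  0.16  ] turn [0.     0.     0.7898]
```

```bash
python3 -m inch '[[[-0.437,-0.362,-0.032,0,0,0.826,-1],[-0.437,-0.362,-0.032,0,0,0.826,-1],[-0.437,-0.362,-0.032,0,0,0.826,-1],[-0.437,-0.362,-0.032,0,0,0.826,-1],[-0.437,-0.362,-0.032,0,0,0.826,-1],[-0.437,-0.362,-0.032,0,0,0.826,-1],[-0.437,-0.362,-0.032,0,0,0.826,-1],[-0.437,-0.362,-0.032,0,0,0.826,-1],[-0.437,-0.362,-0.032,0,0,0.826,-1],[-0.437,-0.362,-0.032,0,0,0.826,-1]]]' 30
python3 -c "
from h import *
goto([.444,-.307,.12],1.181-np.pi/2)"
```

```text
clock: 2.1
position: [0.4661, 0.1567, 0.277]
ee_rot: [0.552, 0.834, 0.001, 0.0]
ft_force: [1.4, 0.6, 0.7]
grip_width: 1.003
grasp_force: 0.0
shift [-0.4185 -0.2011  0.1566] turn [ 0.0008 -0.0009  0.7899]
```

```bash
python3 -m inch '[[[-0.418,-0.201,0.157,0,0,0.79,-1],[-0.418,-0.201,0.157,0,0,0.79,-1],[-0.418,-0.201,0.157,0,0,0.79,-1],[-0.418,-0.201,0.157,0,0,0.79,-1],[-0.418,-0.201,0.157,0,0,0.79,-1],[-0.418,-0.201,0.157,0,0,0.79,-1],[-0.418,-0.201,0.157,0,0,0.79,-1],[-0.418,-0.201,0.157,0,0,0.79,-1],[-0.418,-0.201,0.157,0,0,0.79,-1],[-0.418,-0.201,0.157,0,0,0.79,-1]]]'
python3 -c "
from h import *
goto([.444,-.307,.016],1.181-np.pi/2)"
```

```text
clock: 3.1
position: [0.4424, -0.3073, 0.1188]
ee_rot: [0.831, 0.556, -0.0, 0.0]
ft_force: [0.3, 1.6, 1.7]
grip_width: 1.0
grasp_force: 0.0
shift [0.0009 0.0013 0.1028] turn [ 0.0005  0.0006 -0.001 ]
```

```bash
python3 -m inch '[[[0.004,0.001,0.05,0,0,0,-1],[0.004,0.001,0.09,0,0,0,-1],[0.004,0.001,0.103,0,0,0,-1],[0.004,0.001,0.103,0,0,0,-1],[0.004,0.001,0.103,0,0,0,0.3],[0.004,0.001,0.103,0,0,0,0.3],[0.004,0.001,0.103,0,0,0,0.3],[0.004,0.001,0.103,0,0,0,0.3],[0.004,0.001,0.103,0,0,0,0.3],[0.004,0.001,0.103,0,0,0,0.3]]]' 30
```

```text
clock: 4.1
position: [0.4468, -0.3017, 0.0182]
ee_rot: [0.831, 0.557, 0.001, 0.001]
ft_force: [-1.7, 1.6, 8.4]
grip_width: 0.535
grasp_force: 30.2
```

```bash
python3 -m inch '[[[0,0,-0.001,0,0,0,0],[0,0,-0.001,0,0,0,0],[-0.006,0,-0.001,0,0,0,0],[-0.006,0,-0.001,0,0,0,0],[-0.006,0,-0.001,0,0,0,0.4],[-0.006,0,-0.001,0,0,0,0.4],[-0.006,0,-0.001,0,0,0,0.4],[-0.006,0,-0.001,0,0,0,0.4]]]' 40
python3 -c "
from h import *
f=goto([.4418,-.307,.15],1.181-np.pi/2)
goto(jig(79,3,.12),JY-np.pi/2,f)"
```

```text
clock: 4.9
position: [0.444, -0.3073, 0.0183]
ee_rot: [0.831, 0.557, 0.001, 0.001]
ft_force: [-0.6, 0.7, 7.8]
grip_width: 0.529
grasp_force: 42.3
shift [-0.0006 -0.0019 -0.1317] turn [ 0.0018 -0.0001 -0.0001]
shift [78.9306 -8.7033  0.    ] turn [ 0.     0.    -0.072]
```

```bash
python3 -m inch '[[[0,0,-0.05,0,0,0,0.4],[0,0,-0.1,0,0,0,0.4],[0,0,-0.15,0,0,0,0.4],[0,0,-0.2,0,0,0,0.4],[0,0,-0.23,0,0,0,0.4],[0,0,-0.23,0,0,0,0.4]]]'
python3 -c "
from h import *
f=goto(jig(.079,.004,.22),JY-np.pi/2)"
```

```text
clock: 5.5
position: [0.4445, -0.3081, 0.2515]
ee_rot: [0.831, 0.557, 0.002, 0.003]
ft_force: [0.4, -0.0, -2.5]
grip_width: 0.528
grasp_force: 43.1
shift [ 0.4296 -0.0409  0.0015] turn [ 0.0066 -0.0006 -0.0726]
```

```bash
python3 -m inch '[[[0.43,-0.041,0.001,0.006,0,-0.073,0.4],[0.43,-0.041,0.001,0.006,0,-0.073,0.4],[0.43,-0.041,0.001,0.006,0,-0.073,0.4],[0.43,-0.041,0.001,0.006,0,-0.073,0.4],[0.43,-0.041,0.001,0.006,0,-0.073,0.4],[0.43,-0.041,0.001,0.006,0,-0.073,0.4],[0.43,-0.041,0.001,0.006,0,-0.073,0.4],[0.43,-0.041,0.001,0.006,0,-0.073,0.4],[0.43,-0.041,0.001,0.006,0,-0.073,0.4],[0.43,-0.041,0.001,0.006,0,-0.073,0.4]]]'
python3 - <<'E'
from h import *
o=sensors.get_obs();print(tojig(o["position"]))
goto(jig(.079,.004,.05),JY-np.pi/2)
a=imaging.camera("top");b=imaging.camera("scene")
u=cv2.resize(a[190:280,250:390],(800,514),interpolation=cv2.INTER_CUBIC)
v=cv2.resize(b[200:300,260:400],(800,571),interpolation=cv2.INTER_CUBIC)
cv2.imwrite("pics/s1.png",v)
E
```

```text
clock: 6.5
position: [0.5682, 0.1125, 0.2441]
ee_rot: [0.808, 0.59, -0.003, -0.003]
ft_force: [-0.8, -0.2, -2.3]
grip_width: 0.529
grasp_force: 43.0
[ 85.8   8.3 214.1]
shift [-0.0067  0.0057  0.1641] turn [-0.0088  0.0005  0.0085]
```

View pics/s1.png

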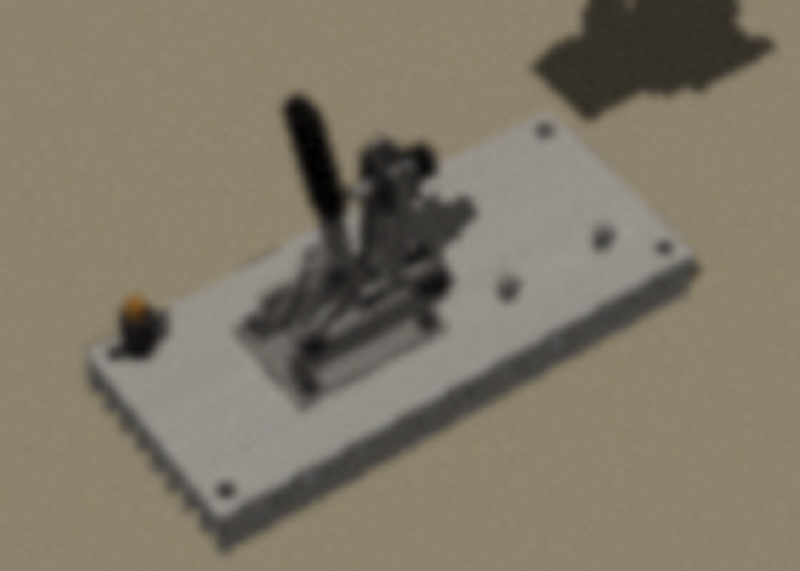

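Scene crop: the arm stands upright at crop (400,160), with the pad only slightly forward. The handle tip is at (298,100), the pins at (510,288) and (603,237), and the load at (135,325). The space above the module's place is clear.

```bash
python3 -m inch '[[[-0.0,0,0,0,0,0,0.4],[-0.002,0.002,0.05,-0.006,0,0.003,0.4],[-0.003,0.002,0.1,-0.006,0,0.003,0.4],[-0.003,0.002,0.15,-0.006,0,0.003,0.4],[-0.003,0.002,0.16,-0.006,0,0.003,0.4],[-0.003,0.002,0.16,-0.006,0,0.003,0.4],[-0.003,0.002,0.16,-0.006,0,0.003,0.4]]]'
python3 - <<'E'
from h import *
o=sensors.get_obs();print(tojig(o["position"]))
goto(jig(.079,.004,.02),JY-np.pi/2)
E
```

```text
clock: 7.3
position: [0.5704, 0.1028, 0.089]
ee_rot: [0.811, 0.585, 0.002, 0.0]
ft_force: [0.6, 0.1, -1.4]
grip_width: 0.529
grasp_force: 42.9
[77.3  3.2 59. ]
shift [ 0.0016 -0.0009  0.039 ] turn [ 0.0027 -0.002  -0.0033]
```

```bash
python3 -m inch '[[[0.002,-0.001,0.015,0.002,-0.001,-0.003,0.4],[0.002,-0.001,0.03,0.002,-0.001,-0.003,0.4],[0.002,-0.001,0.036,0.002,-0.001,-0.003,0.4],[0.002,-0.001,0.036,0.002,-0.001,-0.003,0.4],[0.002,-0.001,0.036,0.002,-0.001,-0.003,0.4]]]'
python3 - <<'E'
from h import *
o=sensors.get_obs();print(tojig(o["position"]))
goto(jig(.079,.004,.0185),JY-np.pi/2)
a=imaging.camera("top");b=imaging.camera("scene")
v=cv2.resize(b[190:300,260:400],(700,550),interpolation=cv2.INTER_CUBIC)
cv2.imwrite("pics/s2.png",v)
E
```

```text
clock: 7.8
position: [0.5686, 0.1053, 0.0504]
ee_rot: [0.81, 0.587, -0.001, -0.001]
ft_force: [-0.5, -1.1, -1.3]
grip_width: 0.525
grasp_force: 43.0
[79.1  5.7 20.4]
shift [-0.0001  0.0017  0.0019] turn [-0.0021  0.001   0.0006]
```

View pics/s2.png

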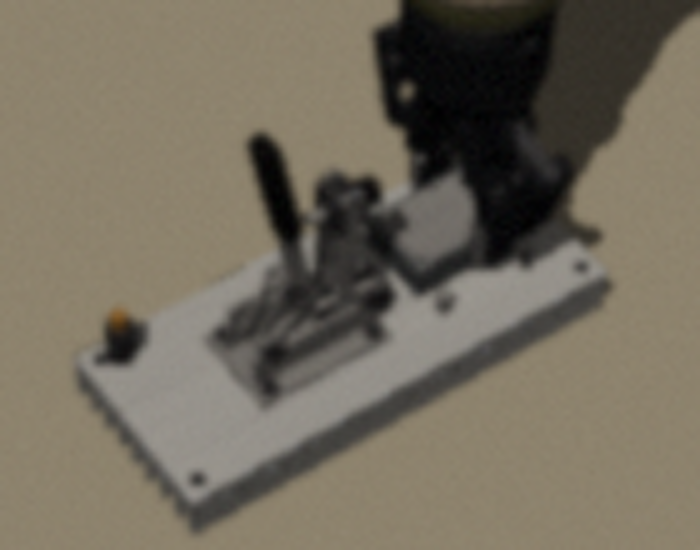

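Scene crop: the module is over its place behind the pins. The finger sits between the pins at crop (500,250), close to the farther pin at (527,258), and the screw is left of the module. I'll set it down.

```bash
python3 -m inch '[[[-0.001,0,0.001,0,0,0,0.4],[-0.001,0,0.002,0,0,0,0.4],[-0.001,0,0.003,0,0,0,0.4],[-0.001,0,0.003,0,0,0,0.4]]]' 20
python3 - <<'E'
from h import *
o=sensors.get_obs();print(tojig(o["position"]));R=Ro.from_quat(o["ee_rot"]);print("tool force",R.inv().apply(o["ft_force"]))
goto(jig(.079,.004,.0185),JY-np.pi/2)
E
```

```text
clock: 8.3
position: [0.5683, 0.1044, 0.0484]
ee_rot: [0.81, 0.587, -0.001, -0.001]
ft_force: [-5.5, -1.0, 9.3]
grip_width: 0.529
grasp_force: 44.4
[78.1  5.7 18.4]
tool force [-2.61561604 -4.90226198 -9.25305107]
shift [ 0.0009  0.0017 -0.0001] turn [-0.0021  0.0002  0.0006]
```

```bash
cat > st.py <<'E'
from h import *
o=sensors.get_obs();R=Ro.from_quat(o["ee_rot"]);print("jig",tojig(o["position"]),"toolF",R.inv().apply(o["ft_force"]).round(1),"yaw-jig",round(np.arctan2(*R.as_matrix()[1::-1,1])-JY+np.pi/2,4))
E
python3 -m inch '[[[0,0.001,-0.001,0,0,0,0.4],[0,0.002,-0.001,0,0,0,0.4],[0,0.003,-0.001,0,0,0,0.4],[0,0.003,-0.001,0,0,0,0.4]]]'; python3 st.py
```

```text
clock: 8.7
position: [0.5712, 0.1036, 0.0484]
ee_rot: [0.81, 0.587, -0.001, -0.001]
ft_force: [-0.0, 1.0, -1.0]
grip_width: 0.528
grasp_force: 43.2
jig [78.3  2.7 18.4] toolF [ 0.9 -0.3  1. ] yaw-jig 0.0008
```

```bash
python3 -m inch '[[[0,0.001,0,0,0,0,0.4],[0,0.0015,0,0,0,0,0.4],[0,0.002,0,0,0,0,0.4],[0,0.002,0,0,0,0,0.4]]]'; python3 st.py; python3 -m inch '[[[0,0.0005,0,0,0,0,0.4],[0,0.001,0,0,0,0,0.4],[0,0.001,0,0,0,0,0.4]]]'; python3 st.py
```

```text
clock: 9.1
position: [0.5731, 0.103, 0.0484]
ee_rot: [0.81, 0.587, -0.001, -0.001]
ft_force: [-1.1, 0.6, 0.3]
grip_width: 0.532
grasp_force: 43.2
jig [78.3  0.7 18.4] toolF [ 0.2 -1.2 -0.3] yaw-jig 0.0008
clock: 9.4
position: [0.574, 0.1026, 0.0484]
ee_rot: [0.81, 0.587, -0.001, -0.001]
ft_force: [-1.0, -0.7, 0.4]
grip_width: 0.528
grasp_force: 43.2
jig [78.2 -0.3 18.4] toolF [-1.  -0.7 -0.4] yaw-jig 0.0007
```

```bash
python3 -m inch '[[[0,0.0005,0,0,0,0,0.4],[0,0.001,0,0,0,0,0.4],[0,0.001,0,0,0,0,0.4]]]'; python3 st.py; python3 -m inch '[[[0,0.0005,0,0,0,0,0.4],[0,0.0005,0,0,0,0,0.4],[0,0.0005,0,0,0,0,0.4]]]'; python3 st.py
```

```text
clock: 9.7
position: [0.575, 0.1023, 0.0485]
ee_rot: [0.81, 0.587, -0.001, -0.001]
ft_force: [-0.5, 0.4, 0.1]
grip_width: 0.527
grasp_force: 43.2
jig [78.2 -1.3 18.5] toolF [ 0.2 -0.5 -0.1] yaw-jig 0.0007
clock: 10.0
position: [0.5754, 0.1022, 0.0484]
ee_rot: [0.81, 0.587, -0.001, -0.001]
ft_force: [-0.2, -0.5, -0.3]
grip_width: 0.525
grasp_force: 43.3
jig [78.2 -1.7 18.4] toolF [-0.5 -0.   0.3] yaw-jig 0.0008
```

```bash
python3 -m inch '[[[0,0.0005,0,0,0,0,0.4],[0,0.001,0,0,0,0,0.4],[0,0.001,0,0,0,0,0.4]]]'; python3 st.py; python3 -m inch '[[[0,0.0005,0,0,0,0,0.4],[0,0.001,0,0,0,0,0.4],[0,0.001,0,0,0,0,0.4]]]'; python3 st.py
```

```text
clock: 10.3
position: [0.5762, 0.1019, 0.0484]
ee_rot: [0.81, 0.587, -0.001, -0.001]
ft_force: [-3.0, 1.2, 2.1]
grip_width: 0.529
grasp_force: 43.4
jig [78.2 -2.6 18.4] toolF [ 0.2 -3.2 -2.1] yaw-jig 0.0008
clock: 10.6
position: [0.5763, 0.1019, 0.0485]
ee_rot: [0.81, 0.587, -0.002, -0.001]
ft_force: [-7.7, 1.6, 6.9]
grip_width: 0.53
grasp_force: 44.0
jig [78.3 -2.7 18.5] toolF [-0.9 -7.8 -6.8] yaw-jig 0.0009
```

```bash
python3 -m inch '[[[0,-0.0008,0,0,0,0,0.4],[-0.001,-0.0008,0,0,0,0,0.4],[-0.002,-0.0008,0,0,0,0,0.4],[-0.003,-0.0008,0,0,0,0,0.4],[-0.003,-0.0008,0,0,0,0,0.4]]]'; python3 st.py; python3 -m inch '[[[-0.001,0,0,0,0,0,0.4],[-0.002,0,0,0,0,0,0.4],[-0.002,0,0,0,0,0,0.4]]]'; python3 st.py
```

```text
clock: 11.1
position: [0.5755, 0.0996, 0.0484]
ee_rot: [0.81, 0.587, -0.001, -0.001]
ft_force: [-2.4, 3.9, 1.6]
grip_width: 0.526
grasp_force: 43.5
jig [75.8 -2.6 18.4] toolF [ 3.  -3.5 -1.6] yaw-jig 0.0014
clock: 11.4
position: [0.5748, 0.0977, 0.0484]
ee_rot: [0.81, 0.587, -0.001, -0.001]
ft_force: [-3.5, 3.7, 1.3]
grip_width: 0.529
grasp_force: 43.4
jig [73.8 -2.6 18.4] toolF [ 2.4 -4.5 -1.3] yaw-jig 0.0014
```

```bash
python3 -m inch '[[[-0.0007,0,0,0,0,0,0.4],[-0.0015,0,0,0,0,0,0.4],[-0.0015,0,0,0,0,0,0.4]]]'; python3 st.py
```

```text
clock: 11.7
position: [0.5744, 0.0963, 0.0484]
ee_rot: [0.81, 0.587, -0.001, -0.001]
ft_force: [-3.5, 3.8, 1.4]
grip_width: 0.526
grasp_force: 43.4
jig [72.3 -2.6 18.4] toolF [ 2.6 -4.5 -1.4] yaw-jig 0.0014
```

```bash
for i in 1 2; do python3 -m inch '[[[-0.0007,0,0,0,0,0,0.4],[-0.0015,0,0,0,0,0,0.4],[-0.0015,0,0,0,0,0,0.4]]]'>/dev/null; python3 st.py; done
```

```text
jig [70.8 -2.6 18.4] toolF [ 4.1 -3.6 -1.7] yaw-jig 0.0014
jig [69.3 -2.7 18.4] toolF [ 3.1 -3.5 -2. ] yaw-jig 0.0014
```

```bash
python3 -m inch '[[[-0.0007,0,0,0,0,0,0.4],[-0.0015,0,0,0,0,0,0.4],[-0.0015,0,0,0,0,0,0.4]]]'>/dev/null; python3 st.py
```

```text
jig [68.9 -2.6 18.4] toolF [ 5.7 -2.4  0.3] yaw-jig 0.0022
```

```bash
python3 -m inch '[[[-0.0005,0.0005,0,0,0,0,0.4],[-0.0005,0.0005,0,0,0,0,0.4]]]'>/dev/null; python3 st.py;  python3 -m inch '[[[0,0,0,0,0,0,-0.3],[0,0,0,0,0,0,-0.3],[0,0,0,0,0,0,-0.3],[0,0,0,0,0,0,-0.3]]]'; python3 st.py
```

```text
jig [68.8 -2.7 18.5] toolF [ 6.8 -4.6 -0.7] yaw-jig 0.0025
clock: 13.2
position: [0.5735, 0.0901, 0.0485]
ee_rot: [0.81, 0.586, -0.001, -0.0]
ft_force: [-0.1, -0.4, -0.9]
grip_width: 0.65
grasp_force: 0.0
jig [66.2 -3.7 18.5] toolF [-0.4  0.   0.9] yaw-jig 0.0001
```

```bash
python3 -m inch '[[[0,0.002,0,0,0,0,-0.3],[0,0.003,0,0,0,0,-0.3],[0,0.004,0,0,0,0,-0.3],[0,0.0045,0,0,0,0,-0.3],[0,0.0045,0,0,0,0,-0.3]]]'; python3 st.py
```

```text
clock: 13.7
position: [0.5772, 0.0894, 0.0483]
ee_rot: [0.81, 0.587, -0.001, -0.001]
ft_force: [-4.1, 0.7, 2.4]
grip_width: 0.646
grasp_force: 1.8
jig [66.7 -7.4 18.3] toolF [-0.6 -4.1 -2.3] yaw-jig 0.0009
```

```bash
python3 -m inch '[[[0,0.0008,0,0,0,0,-0.3],[-0.0015,0.0008,0,0,0,0,-0.3],[-0.003,0.0008,0,0,0,0,-0.3],[-0.003,0.0008,0,0,0,0,-0.3]]]'; python3 st.py; python3 -m inch '[[[0,-0.003,0,0,0,0,-0.3],[0,-0.0045,0,0,0,0,-0.3],[0.003,-0.0045,0,0,0,0,-0.3],[0.003,-0.0045,-0.03,0,0,0,-0.3],[0.003,-0.0045,-0.07,0,0,0,-0.3],[0.003,-0.0045,-0.07,0,0,0,-0.3]]]'; python3 st.py
```

```text
clock: 14.1
position: [0.5767, 0.0876, 0.0481]
ee_rot: [0.81, 0.587, -0.001, -0.002]
ft_force: [-4.9, 5.1, 0.9]
grip_width: 0.652
grasp_force: 2.7
jig [64.9 -7.6 18.1] toolF [ 3.3 -6.3 -0.9] yaw-jig 0.0018
clock: 14.7
position: [0.5775, 0.0906, 0.1235]
ee_rot: [0.81, 0.586, 0.003, 0.001]
ft_force: [0.0, 0.6, 0.6]
grip_width: 0.649
grasp_force: 0.0
jig [67.9 -7.3 93.5] toolF [ 0.6 -0.2 -0.6] yaw-jig 0.0001
```

Run:
```python
from h import *
print("tip scene",[ (z,tojig(pix2w("scene",[312,218],z))) for z in (.18,.19)])
for px in([315,232],[316,230]): print("mid scene",tojig(pix2w("scene",px,.154)))
q=lambda x,y:[260+(x+.5)/5-.5,195+(y+.5)/5-.5]
print("top blob",tojig(pix2w("top",q(380,183),.154)),"top-end",tojig(pix2w("top",q(390,165),.188)),tojig(pix2w("top",q(355,203),.12)))
# predicted pixels
for x,z in((-45,.154),(-55,.19),(-38,.12)): print(x,z,w2pix("scene",jig(x/1e3,-.0026,z-.03)).round(1),((w2pix("top",jig(x/1e3,-.0026,z-.03))-[260,195])*5).round(0))
imaging.camera("scene");imaging.camera("top")
for l in("grip","handle","spindle"):
  for c in("scene","top"): print(l,c,[(np.round(d["pixel"],1),round(d["conf"],2)) for d in spotter.look_for(l,c)][:3])
b=imaging.camera("scene")
cv2.imwrite("pics/s3.png",cv2.resize(b[190:300,260:400],(764,600),interpolation=cv2.INTER_CUBIC))
```

```text
tip scene [(0.18, array([-45.8,   5.5, 150. ])), (0.19, array([-51. ,  -2.5, 160. ]))]
mid scene [-51.7 -15.2 124. ]
mid scene [-46.2 -11.3 124. ]
top blob [-44.8  -3.1 124. ] top-end [-47.5  -7.  158. ] [-35.1   5.1  90. ]
-45 0.154 [314.3 227.5] [378. 182.]
-55 0.19 [310.6 218.7] [400. 176.]
-38 0.12 [316.8 235.8] [363. 189.]
grip scene [(array([315.5, 230.9]), 0.68)]
grip top [(array([334.4, 236.1]), 0.47), (array([329.5, 236.8]), 0.16)]
handle scene [(array([316.4, 233. ]), 0.8), (array([320.4, 268.2]), 0.26)]
handle top [(array([333.2, 230.8]), 0.6)]
spindle scene [(array([130.5, 430.1]), 0.62)]
spindle top []
```

View pics/s3.png

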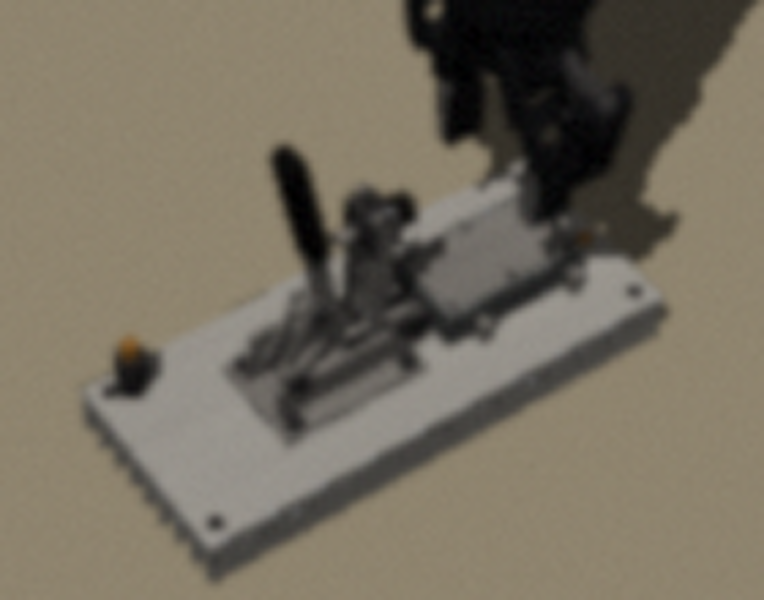

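Scene crop: the module lies against both pins at (487,322) and (573,278), its plain end is at the stop, and its ports point away from the clamp. The handle tip is at (287,155) and the arm is still raised. Next is the handle.

```bash
python3 -m inch '[[[0,0,-0.05,0,0,0,1],[0,0,-0.1,0,0,0,1],[0,0,-0.13,0,0,0,1],[-0.03,-0.0046,-0.13,0,0,0,1],[-0.06,-0.0046,-0.13,0,0,0,1],[-0.08,-0.0046,-0.13,0,0,0,1],[-0.08,-0.0046,-0.13,0,0,0,1],[-0.08,-0.0046,-0.13,0,0,0,1]]]'; python3 st.py
```

```text
clock: 15.95
position: [0.5453, 0.0162, 0.2483]
ee_rot: [0.81, 0.586, -0.001, -0.001]
ft_force: [0.8, 0.9, -0.7]
grip_width: 0.003
grasp_force: 0.0
jig [-12.9  -0.  218.3] toolF [1.1 0.5 0.7] yaw-jig 0.0004
```

```bash
python3 -m inch '[[[0.002,0.002,-0,0,0,0,1],[0.002,0.002,0.03,0,0,0,1],[0.002,0.002,0.06,0,0,0,1],[0.002,0.002,0.084,0,0,0,1],[0.002,0.002,0.084,0,0,0,1],[0.002,0.002,0.084,0,0,0,1]]]'; python3 st.py
```

```text
clock: 16.55
position: [0.5479, 0.0178, 0.1648]
ee_rot: [0.81, 0.587, -0.001, -0.001]
ft_force: [-1.0, 0.3, 1.2]
grip_width: 0.001
grasp_force: 0.0
jig [-10.5  -2.  134.8] toolF [-0.1 -1.1 -1.2] yaw-jig 0.0017
```

Now push back, gently, with checks.

```bash
python3 -m inch '[[[-0.008,0,0,0,0,0,1],[-0.016,0,0,0,0,0,1],[-0.024,0,0,0,0,0,1],[-0.032,0,0,0,0,0,1],[-0.040,0,0.001,0,0,0,1],[-0.048,0,0.003,0,0,0,1],[-0.048,0,0.003,0,0,0,1]]]'; python3 st.py
python3 - <<'E'
from h import *
b=imaging.camera("scene")
cv2.imwrite("pics/s4.png",cv2.resize(b[170:300,250:400],(690,598),interpolation=cv2.INTER_CUBIC))
E
```

```text
clock: 17.25
position: [0.532, -0.0303, 0.1615]
ee_rot: [0.81, 0.586, -0.001, -0.001]
ft_force: [0.2, 0.3, -0.1]
grip_width: 0.001
grasp_force: 0.0
jig [-61.2  -1.9 131.5] toolF [0.4 0.  0. ] yaw-jig -0.0014
```

View pics/s4.png

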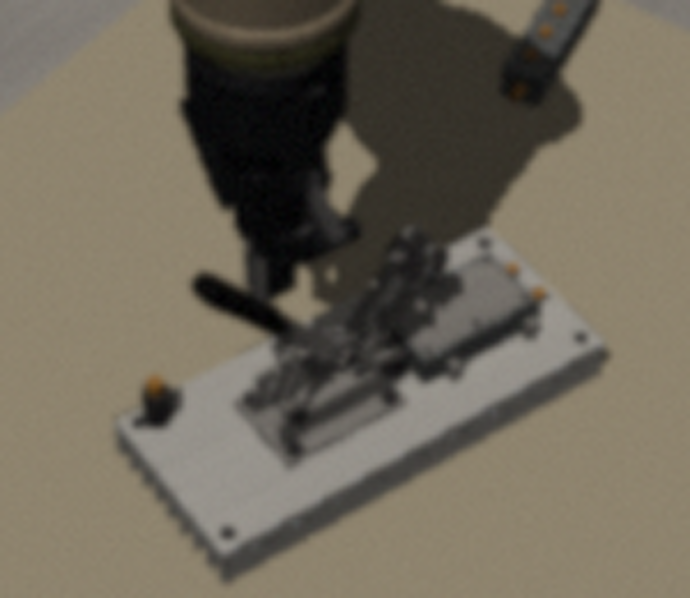

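The handle is swinging back, with its tip at crop (205,285), and the arm is coming forward. The module and load are undisturbed.

```bash
python3 -m inch '[[[-0.006,0,0.003,0,0,0,1],[-0.012,0,0.008,0,0,0,1],[-0.018,0,0.014,0,0,0,1],[-0.023,0,0.021,0,0,0,1],[-0.027,0,0.028,0,0,0,1],[-0.027,0,0.028,0,0,0,1]]]'; python3 st.py
python3 - <<'E'
from h import *
b=imaging.camera("scene")
cv2.imwrite("pics/s5.png",cv2.resize(b[170:300,250:400],(690,598),interpolation=cv2.INTER_CUBIC))
E
```

```text
clock: 17.9
position: [0.5231, -0.055, 0.1324]
ee_rot: [0.81, 0.586, -0.002, -0.001]
ft_force: [-0.7, 0.6, 0.6]
grip_width: -0.002
grasp_force: 0.0
jig [-87.4  -1.1 102.4] toolF [ 0.4 -0.8 -0.6] yaw-jig -0.0001
```

View pics/s5.png

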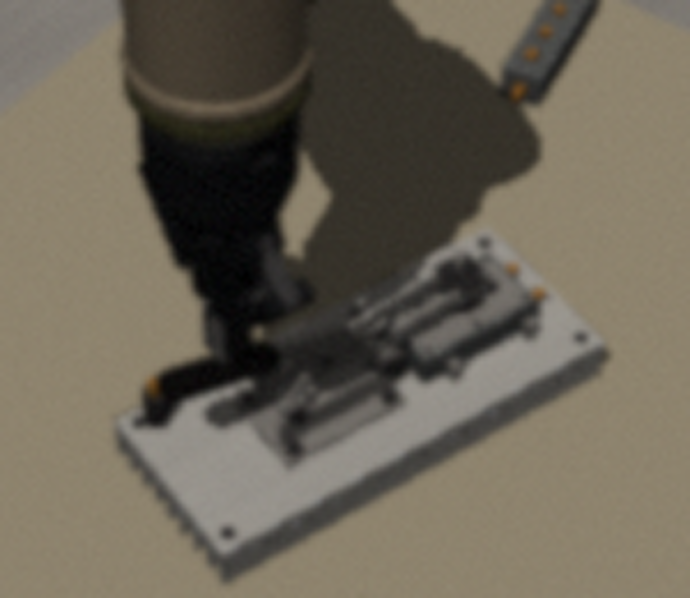

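The arm is nearly level over the module and the handle tip is at crop (155,395), close to the end of its swing. From here I press down in small steps and watch the force.

```bash
python3 -m inch '[[[-0.004,0,0.006,0,0,0,1],[-0.007,0,0.012,0,0,0,1],[-0.008,0,0.018,0,0,0,1],[-0.008,0,0.018,0,0,0,1]]]'>/dev/null; python3 st.py
python3 -m inch '[[[0,0.001,0.003,0,0,0,1],[0,0.001,0.006,0,0,0,1],[0,0.001,0.006,0,0,0,1]]]'>/dev/null; python3 st.py
```

```text
jig [-93.7  -2.1  85.3] toolF [ 3.4  1.3 -4.5] yaw-jig 0.0012
jig [-94.3  -2.6  79.3] toolF [ 1.9 -0.9 -1.7] yaw-jig 0.0009
```

```bash
for i in 1; do python3 -m inch '[[[0,0,0.003,0,0,0,1],[0,0,0.006,0,0,0,1],[0,0,0.006,0,0,0,1]]]'>/dev/null; python3 st.py; done
python3 -m inch '[[[0,0,0.003,0,0,0,1],[0,0,0.005,0,0,0,1],[0,0,0.005,0,0,0,1]]]'>/dev/null; python3 st.py
```

```text
jig [-94.7  -2.5  72.9] toolF [0.3 0.2 0.3] yaw-jig 0.0005
jig [-94.4  -2.7  68.2] toolF [ 0.3  0.5 -0.2] yaw-jig 0.0007
```

Run:
```python
from h import *
b=imaging.camera("scene")
cv2.imwrite("pics/s6.png",cv2.resize(b[170:300,250:400],(690,598),interpolation=cv2.INTER_CUBIC))
```

```text
(no output)
```

View pics/s6.png

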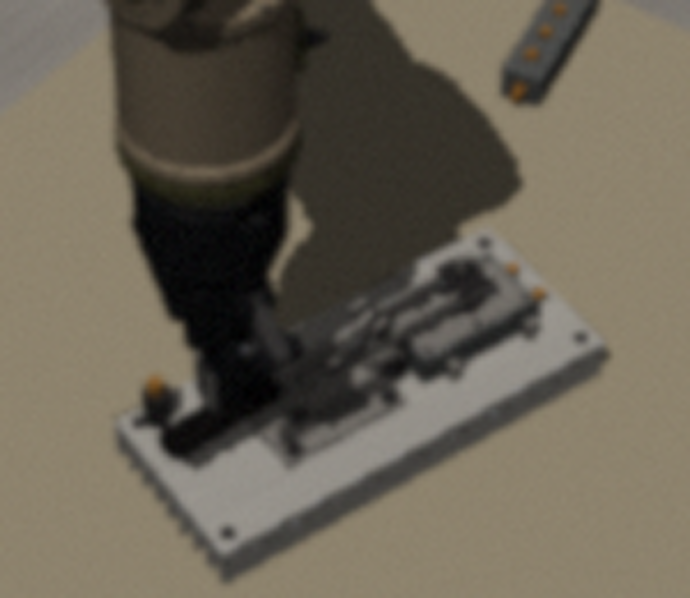

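The handle is level with its tip at crop (180,440), and the arm and pad are on the lid, so it looks over centre. I'll check with a light touch.

```bash
for i in 1 2 ; do python3 -m inch '[[[0,0,0.001,0,0,0,1],[0,0,0.002,0,0,0,1],[0,0,0.002,0,0,0,1]]]'>/dev/null; python3 st.py; done
python3 -m inch '[[[0,0,0.001,0,0,0,1],[0,0,0.0015,0,0,0,1]]]'>/dev/null; python3 st.py
```

```text
jig [-94.2  -2.8  66.4] toolF [-0.1 -0.3  0.2] yaw-jig 0.0009
jig [-94.2  -2.7  64.4] toolF [0.3 0.4 0.3] yaw-jig 0.0009
jig [-94.2  -2.8  63. ] toolF [-0.3 -0.1 -0.1] yaw-jig 0.0008
```

```bash
for i in 1 2 ; do python3 -m inch '[[[0,0,0.0005,0,0,0,1],[0,0,0.0012,0,0,0,1]]]'>/dev/null; python3 st.py; done
```

```text
jig [-94.2  -2.9  61.8] toolF [-0.6  0.1 -0.2] yaw-jig 0.0008
jig [-94.2  -2.9  60.7] toolF [-1.1 -0.7 -3.3] yaw-jig 0.0008
```

```bash
python3 -m inch '[[[0,0,0.0005,0,0,0,1],[0,0,0.001,0,0,0,1],[0,0,0.001,0,0,0,1]]]'>/dev/null; python3 st.py; python3 -m inch '[[[0,0,-0.03,0,0,0,1],[0,0,-0.08,0,0,0,1],[0,0,-0.13,0,0,0,1],[-0.05,0,-0.18,0,0,0,1],[-0.1,0,-0.2,0,0,0,1],[-0.15,0,-0.2,0,0,0,1],[-0.2,0,-0.2,0,0,0,1],[-0.2,0,-0.2,0,0,0,1]]]'
python3 - <<'E'
from fit import *
b=imaging.camera("scene");a=imaging.camera("top")
out=np.zeros((600,800,3),np.uint8)
out[:300]=cv2.resize(b[215:290,240:400],(800,300),interpolation=cv2.INTER_CUBIC)[:300]
out[300:]=cv2.resize(a[205:265,250:410],(800,300),interpolation=cv2.INTER_CUBIC)
cv2.imwrite("pics/s7.png",out)
E
```

```text
jig [-94.3  -2.9  59.9] toolF [-0.9 -1.6 -5.6] yaw-jig 0.0007
clock: 21.6
position: [0.4583, -0.2568, 0.2906]
ee_rot: [0.811, 0.584, -0.001, 0.0]
ft_force: [0.8, 0.5, 0.2]
grip_width: 0.002
grasp_force: 0.0
```

View pics/s7.png

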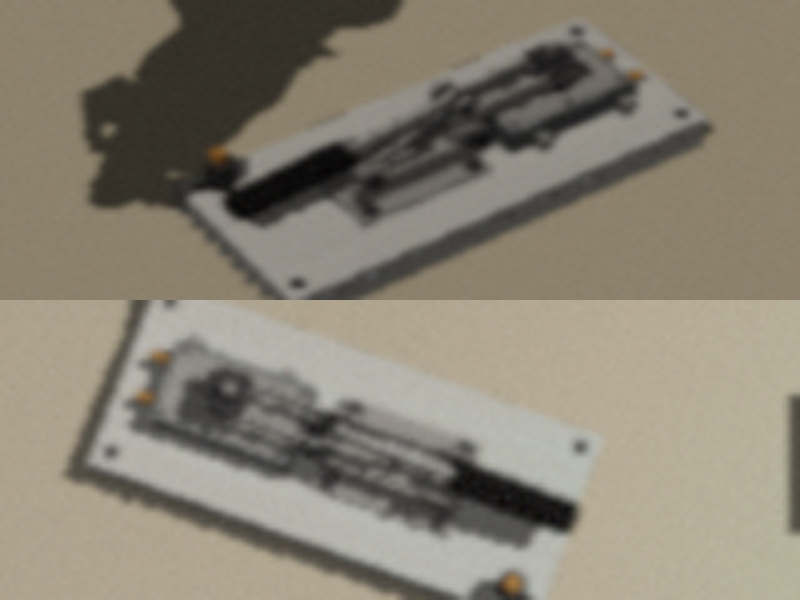

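The handle stays down with its tip at crop (235,200). The pad is on the lid, the module is against both pins at (545,137) and (627,100), and the load is still standing. I'm handing it in.

```bash
python3 -c "
from workcell import order
print(order.hand_in())"
```

```text
the job is handed in; nothing more can be done
None
```

The job is handed in: the module was slid against both side pins and the end-stop screw and released, then the toggle clamp was pushed over centre onto its stop with about 6 N, and I saw nothing else on the jig disturbed; no verdict came back.

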